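Load the orange plug-in module into the test unit and start the test

TASK

Put the orange plug-in module from the black rack on test: pull the test unit's drawer open by its handle, slide the module down between the guides in the drawer until it is fully home in its socket, keeping it in the grip all the way (do not let it drop in), then push the drawer fully shut and press the green start button on top of the unit. Leave the blue module in the rack and do not disturb the screwdriver and the multimeter lying on the bench.

Things in the scene. Friction and masses are not known exactly. Their poses are not given: they have to be found in the camera images.
- test_unit: fixed grey bench test unit, 160 deep (x) x 200 wide (y) x 148 mm high: pull-out drawer at the left of its front, black panel with display at the right. Origin: centre of its underside, on the bench; x points from front to back, so the drawer slides out along -x. The drawer's opening ends 128 mm above the bench: a module not fully home catches on it.
- test_drawer (a joint): travel of the test unit's drawer in m: 0 fully shut, 0.11 fully out; it starts shut or up to 12 mm ajar and stays where it is left. The bay in it is clear of the hood from about 0.1 on. Its aluminium front is 130 mm wide, from 14 to 132 mm above the bench
- drawer_handle (a point): middle of the drawer's dark bar handle, a level bar 11 mm thick and 90 mm long along the test unit's y axis, 112 mm above the bench and 45 mm in front of the drawer's front; moves with the drawer. Axes as the test unit's
- bay_home (a point): where the origin of a fully home module lies: centre of the bay in the drawer, 28 mm above the bench; moves with the drawer. Axes as the test unit's. Bay 73 long (x) x 27 mm wide (y), 1.5 mm play all round. Guides at its two ends reach 40 mm above this point, then a 9 mm lead-in flares 5 mm outward; the long sides are open in the middle. A module goes in from straight above, either way round
- orange_module: loose plug-in module, grey with orange cap and face, 70 long (x) x 24 thick (y) x 96 mm high, about 0.18 kg. Origin: centre of the underside of its 6 mm high foot; z up. Stands in one of the two bays of the black rack; grip it across the 24 mm near its top
- blue_module: second loose module, same shape and size with blue cap and face, in the other bay of the rack; it stays there
- module_rack: fixed black rack, base 92 (x) x 150 (y) x 8 mm, with two upright bays at y = +35 and -35 mm; its guides reach 52 mm above the bench. Origin: centre of its underside. A module in it stands with its origin 14 mm above the bench, its x axis along the rack's x.
- start (a joint): travel of the start button in m: 0 released, 0.006 fully down; it springs back and counts as pressed past 0.0035; fully down takes 5 N
- start_top (a point): centre of the top of the green start button (26 mm diameter) on the hood of the test unit, 166 mm above the bench; press straight down
- yellow_screwdriver: loose yellow screwdriver, 24 x 173 x 24 mm, lying on the bench; its y axis is along its length. Not to be moved
- red_multimeter: loose red multimeter, 152 x 77 x 46 mm, lying on the bench. Not to be moved

How it is judged:
On the way, in this order (a step that is already met when the one before it is completed fails the run):
1. the drawer is pulled out by at least 95 mm (value of joint test_drawer above 0.095 m), for 0.1 s.
2. with the drawer still out, the orange module is fully home in the bay while the fingers still hold or push it (value of joint test_drawer above 0.08 m and horizontal distance between orange_module and bay_home below 0.005 m and z of orange_module in the frame of bay_home below 0.004 m and angle between orange_module's own z axis and vertical below 0.08 rad and contact force between the fingers and orange_module above 0.5 N), for 0.1 s.
3. the drawer is fully shut with the module home in it (value of joint test_drawer below 0.005 m and horizontal distance between orange_module and bay_home below 0.005 m and z of orange_module in the frame of bay_home below 0.004 m), for 0.1 s.
4. the start button is pressed with the drawer shut (value of joint start above 0.0035 m and value of joint test_drawer below 0.005 m), for 0.1 s.
At the end, for the whole second after the job is handed in: The drawer is shut to within 5 mm, the orange module stands at rest and upright in the drawer's bay (within 5 mm of its home point sideways and 4 mm in height), the start button is released again, and the blue module is within 10 mm of its start (all of step 3 and z of orange_module in the frame of bay_home above -0.004 m and angle between orange_module's own z axis and vertical below 0.08 rad and linear speed of orange_module below 0.02 m/s and value of joint start below 0.002 m and distance of blue_module from where it was at the start of the episode below 0.01 m); the robot touches nothing.
It fails at once if the blue module is lifted or pushed by more than 15 mm (distance of blue_module from where it was at the start of the episode above 0.015 m).
It fails at once if the yellow screwdriver or the multimeter is shifted by more than 20 mm (distance of any of yellow_screwdriver, red_multimeter from where it was at the start of the episode above 0.02 m).
It also fails if it takes over 72 s, if anything falls off the work surface, if the arm or the gripper's body presses on something with over 40 N, if the wrist force passes 120 N, or if a joint passes its speed limit or range.

ROBOT

A 6-joint arm with a two-finger parallel gripper is mounted at the origin on a cart in front of the work surface, level with it; the furniture and walls round the work are solid. World frame = base frame: x ahead of the robot, y to its left, z up, the work surface at z = 0. Lengths are in m, angles in rad, forces in N, time in s.
With the tool pointing down it reaches from about 0.25 to 0.8 m from the base axis. Payload 3.9 kg.
Tool frame: the origin (TCP) lies between the finger pads; the fingertips stand 11 mm ahead of it and the grasp point (between the pads) lies 8 mm behind it; z points along the fingers, x is the direction in which the jaws open and shut, and the axes are right-handed (so a half turn about z gives the same grasp; the last joint's range is limited). The gripper opens to 85 mm and grips with 20 to 120 N. Pads are 22 mm wide; open, the fingers measure 114 mm over their backs; the gripper's body (76 mm by 85 mm) begins 54 mm behind the grasp point. The pads swing forward as they close: fully open they stand 13 mm farther back than shut.
Start: joints at [1.291, 0.26, -0.138, 1.173, 0, 1.571], TCP at [0.145, 0.505, 0.242] pointing down, gripper open.
Joint ranges: [-2.78, 2.78], [-0.83, 1.72], [-1.28, 1.37], [-1.9, 2.12], [-1.57, 1.48], [-3.14, 3.14]. Speed limits (rad/s): [2.57, 2.57, 3.14, 3.14, 3.14, 3.14].

INTERFACE

Orientations are given as a unit quaternion [w, x, y, z].
In Python, from bench import manip gives the robot as it stands. Calls block until the motion is done:
- manip.move_pose(position, orientation): joint-space move of the TCP to a pose.
- manip.servo_line(position, feed=0.15, orientation=None, contact_N=None): straight line of the TCP; orientation=None keeps the orientation; feed is the mean speed in m/s. With contact_N (N) it stops when the force on the tool has changed by that much, and returns True; else False.
- manip.move_joints(angles): joint-space move.
- manip.open() and manip.grasp(force=None): open the fingers fully, or close them until they stop; force is the grip in N (None keeps the last).
- manip.sleep(seconds).
- manip.inverse_kinematics(position, orientation): joint angles nearest the present ones, or None.
- manip.snapshot(name): name is "scene" or "side" or "wrist"; returns the picture (400x640x3 uint8, red, green, blue); there is no depth.
- manip.camera_model(name): a dict with "fx", "fy", "cx", "cy" (pixels), "D" ([k1, k2, p1, p2, k3] as OpenCV has them; the pictures are not rectified), "R" (3x3) and "t" (3): a world point X has camera coordinates R X + t. Camera axes: x right, y down, z forward; pixel columns grow to the right and rows downward; lengths in m; the calibration is good to about 2 mm. A picture is of the moment at which its call begins: read the wrist's pose just before it. camera_model takes no time and is no camera call; for the wrist camera it gives the pose at the moment of the call.
A pose or a line that the arm cannot do raises manip.PlanningError and nothing moves.
- manip.close_job(): hands the job in, once; it reports no verdict.
Trained networks look in the newest picture that a camera, given by its name, has taken for a name from the list of things; names that differ only in an ending like _2 or _b are one class to them, and where a whole thing is asked for, a point or a joint stands for the part that bears it (a point fixed in the world has none). Each returns a list of dicts, best first, with "p" (0 to 1); they miss things now and then, are a little off and sometimes report something else, mostly with a low value. They report only what shows in the picture. A call takes as long as a camera call.
- manip.recognise(camera, query): "box" ([centre column, centre row, width, height] in pixels, round what is visible of it).
- manip.trace(camera, query): "pixels" (400x640 bool, what is visible of it) and "box" ([centre column, centre row, width, height] in pixels, round what is visible of it).
Readings, each from a call of its own:
- manip.get_t(): time.
- manip.get_joint_positions(): joint angles.
- manip.get_qd(): joint speeds.
- manip.get_tau(): joint torques, N m.
- manip.get_tcp_pos(): TCP position.
- manip.get_tcp_rot(): TCP orientation.
- manip.get_ft_force(): force on the tool from outside, world axes, zero at the start.
- manip.get_ft_torque(): the same for the moment, N m.
- manip.get_finger_gap(): finger opening in m.
Only numpy, scipy, OpenCV 4.12 (cv2) and the standard library are available. Lean on these libraries where they do the work, as an engineer would, in place of code of your own. Each camera call takes 0.05 s, during which the arm holds its last target.

## Working session

There is one attempt and no reset: what is moved stays moved. The work goes in short steps, each a Python script; the robot and the scene stay as the last script left them, time stands still between calls to the robot, and variables do not carry over. Pictures are saved under pics/ and viewed, and the job is handed in when it is done.

```bash
ls; mkdir -p pics
python3 - <<'E'
from bench import manip
import cv2
for c in ["scene","side","wrist"]:
    im=manip.snapshot(c); cv2.imwrite(f"pics/a_{c}.png",im[:,:,::-1])
    m=manip.camera_model(c); print(c,m["fx"],m["cx"],m["D"],(-m["R"].T@m["t"]).round(3),m["R"][2].round(2))
    for q in ["test_unit","drawer_handle","start_top","orange_module","blue_module","module_rack","yellow_screwdriver","red_multimeter"]:
        r=manip.recognise(c,q); print(q,[( [int(v) for v in d["box"]],round(d["p"],2)) for d in r[:2]])
print(manip.get_t())
E
```

```text
pics
scene 375.5677400779731 317.42365209266575 [0.0253276 0.        0.        0.        0.       ] [0.091 0.207 1.085] [ 0.36 -0.39 -0.85]
test_unit [([352, 172, 72, 72], 0.76)]
drawer_handle [([350, 193, 45, 24], 0.65)]
start_top [([373, 158, 8, 8], 0.62)]
orange_module [([221, 256, 22, 33], 0.67)]
blue_module [([243, 246, 14, 24], 0.71), ([349, 194, 46, 26], 0.53)]
module_rack [([349, 194, 46, 25], 0.41)]
yellow_screwdriver [([322, 278, 23, 25], 0.48)]
red_multimeter [([412, 176, 43, 25], 0.77)]
side 384.3171160552265 322.13057232849764 [-0.07413681  0.          0.          0.          0.        ] [ 0.264 -0.774  1.067] [ 0.21  0.48 -0.85]
test_unit [([353, 262, 88, 99], 0.84)]
drawer_handle [([322, 242, 29, 52], 0.65)]
start_top []
orange_module [([314, 126, 20, 17], 0.79), ([322, 241, 31, 54], 0.53)]
blue_module [([316, 147, 21, 21], 0.92), ([322, 242, 30, 53], 0.44)]
module_rack [([347, 264, 9, 12], 0.63), ([305, 148, 9, 27], 0.48)]
yellow_screwdriver [([277, 200, 49, 12], 0.77), ([313, 126, 21, 19], 0.65)]
red_multimeter [([334, 344, 46, 64], 0.64)]
wrist 316.33810446731894 323.22018321863493 [-0.03205131  0.          0.          0.          0.        ] [0.069 0.527 0.373] [ 0.3  -0.09 -0.95]
test_unit []
drawer_handle []
start_top []
orange_module []
blue_module []
module_rack []
yellow_screwdriver [([7, 386, 15, 25], 0.64)]
red_multimeter []
1.35
```

Run:
```python
import cv2
a=cv2.imread("pics/a_scene.png");b=cv2.imread("pics/a_side.png")
cv2.imwrite("pics/b_scene.png",cv2.resize(a[120:320,180:460],None,fx=2.8,fy=2.8,interpolation=cv2.INTER_CUBIC))
cv2.imwrite("pics/b_side.png",cv2.resize(b[90:390,220:440],None,fx=2,fy=2,interpolation=cv2.INTER_CUBIC))
```

```text
(no output)
```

View pics/b_scene.png

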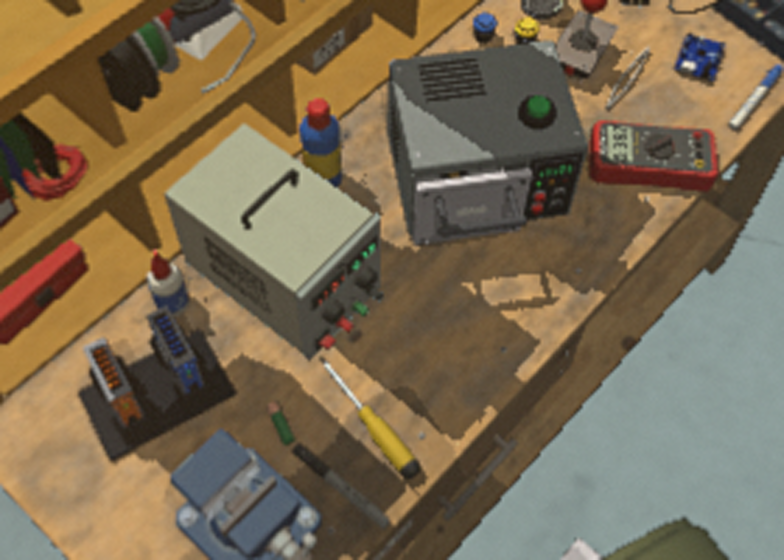

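View pics/b_side.png

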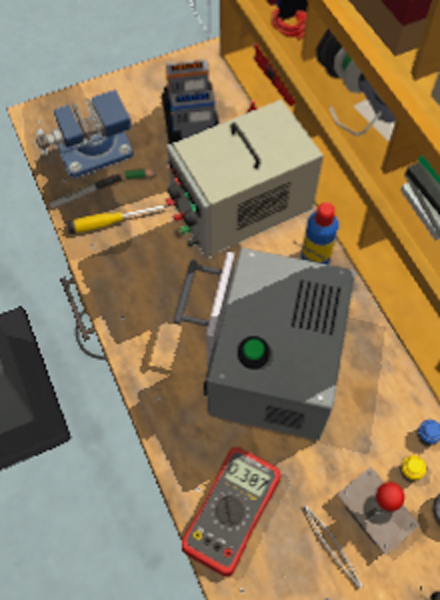

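View pics/a_wrist.png

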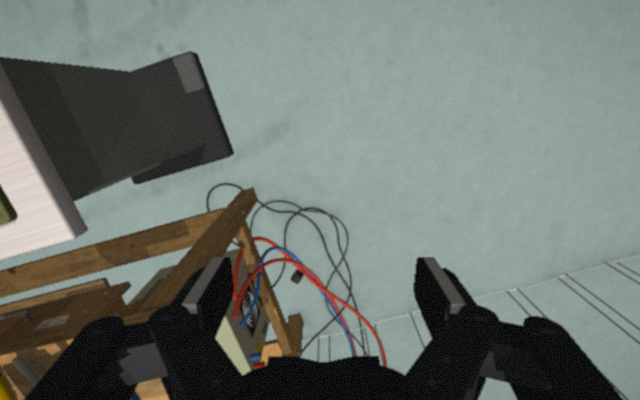

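```bash
cat > h.py <<'E'
from bench import manip
import cv2, numpy as np
from scipy.spatial.transform import Rotation as Rn
def K(m): return np.array([[m["fx"],0,m["cx"]],[0,m["fy"],m["cy"]],[0,0,1.]])
def ray(m,uv):
    p=cv2.undistortPoints(np.array(uv,float).reshape(-1,1,2),K(m),np.array(m["D"])).reshape(-1,2)
    d=np.c_[p,np.ones(len(p))]@np.array(m["R"]); return -np.array(m["R"]).T@m["t"],d
def onz(m,uv,z):
    c,d=ray(m,uv); return c+d*((z-c[2])/d[:,2])[:,None]
def proj(m,X):
    r,_=cv2.Rodrigues(np.array(m["R"])); return cv2.projectPoints(np.array(X,float).reshape(-1,1,3),r,np.array(m["t"],float),K(m),np.array(m["D"]))[0].reshape(-1,2)
def down(yaw):
    # tool z down, tool x at yaw in world
    R=np.array([[np.cos(yaw),np.sin(yaw),0],[np.sin(yaw),-np.cos(yaw),0],[0,0,-1]])
    q=Rn.from_matrix(R).as_quat(); return [q[3],q[0],q[1],q[2]]
def save(im,n,crop=None,f=1):
    if crop: im=im[crop[1]:crop[3],crop[0]:crop[2]]
    cv2.imwrite("pics/"+n+".png",cv2.resize(im[:,:,::-1],None,fx=f,fy=f,interpolation=cv2.INTER_CUBIC))
E
python3 - <<'E'
from h import *
s=manip.camera_model("scene");d=manip.camera_model("side")
sc=lambda p:(np.array(p)/2.8+[180,120]); si=lambda p:(np.array(p)/2+[220,90])
print("button",onz(s,sc([538,103]),.166),onz(d,si([254,349]),.166))
print("hood side",onz(d,si([[243,252],[352,270],[322,437],[209,410]]),.148))
print("hood scene",onz(s,sc([[390,62],[550,50],[585,140],[408,172]]),.148))
print("handle side ends",onz(d,si([[192,264],[180,320]]),.112))
print("orange scene",onz(s,sc([[93,348],[132,418]]),.11),"side",onz(d,si([[168,67],[207,66]]),.11))
print("blue scene",onz(s,sc([[160,318],[195,385]]),.11),"side",onz(d,si([[170,97],[213,97]]),.11))
print("rack scene",onz(s,sc([[80,390],[108,458],[235,392]]),.008))
print("multi",onz(s,sc([[592,150],[718,160]]),.03))
print("PSU",onz(s,sc([[170,193],[243,128],[380,215],[300,292]]),.14),onz(d,si([[170,145],[203,195],[320,155],[280,103]]),.14))
E
```

```text
button [[ 0.46184895 -0.45608244  0.166     ]] [[ 0.46302569 -0.45735598  0.166     ]]
hood side [[ 0.51582792 -0.31683773  0.148     ]
 [ 0.63794946 -0.40349729  0.148     ]
 [ 0.49162403 -0.58736817  0.148     ]
 [ 0.38164489 -0.5002694   0.148     ]]
hood scene [[ 0.63318124 -0.39940974  0.148     ]
 [ 0.50806059 -0.54105583  0.148     ]
 [ 0.39848117 -0.46340359  0.148     ]
 [ 0.51325317 -0.29759712  0.148     ]]
handle side ends [[ 0.45169406 -0.28655984  0.112     ]
 [ 0.40213116 -0.3589923   0.112     ]]
orange scene [[0.61867532 0.06214038 0.11      ]
 [0.53158005 0.08410676 0.11      ]] side [[0.56645101 0.07572488 0.11      ]
 [0.62682329 0.05027882 0.11      ]]
blue scene [[ 0.59490073 -0.00631952  0.11      ]
 [ 0.51249577  0.01915457  0.11      ]] side [[ 0.54388168  0.01325815  0.11      ]
 [ 0.60759874 -0.01614811  0.11      ]]
rack scene [[ 0.6444752   0.08874622  0.008     ]
 [ 0.56169962  0.11735333  0.008     ]
 [ 0.51826164 -0.02464425  0.008     ]]
multi [[ 0.42153412 -0.54130012  0.03      ]
 [ 0.29872942 -0.63456268  0.03      ]]
PSU [[ 0.6863526  -0.10634891  0.14      ]
 [ 0.69305918 -0.22030513  0.14      ]
 [ 0.50127816 -0.23993881  0.14      ]
 [ 0.49761103 -0.11599094  0.14      ]] [[ 0.49818605 -0.09935926  0.14      ]
 [ 0.50642076 -0.20325302  0.14      ]
 [ 0.69536015 -0.2104005   0.14      ]
 [ 0.6873012  -0.09500976  0.14      ]]
```

Run:
```python
from h import *
q=manip.get_tcp_rot();R=Rn.from_quat([q[1],q[2],q[3],q[0]]).as_matrix();print(R.round(2))
m=manip.camera_model("wrist");c=-m["R"].T@m["t"];print("cam in tool",R.T@(c-manip.get_tcp_pos()))
for yd in (-35,145):
  for p in ([.42,-.33,.30],[.427,-.323,.1],[.32,-.24,.1]):
    print("hook",yd,p,manip.inverse_kinematics(p,down(np.radians(yd))))
for yd in (71,-109):
    print("rack",yd,manip.inverse_kinematics([.58,.07,.25],down(np.radians(yd))))
for yd in (55,-125):
    print("bay",yd,manip.inverse_kinematics([.44,-.30,.25],down(np.radians(yd))),manip.inverse_kinematics([.40,-.32,.25],down(np.radians(yd))))
```

```text
[[ 0.28  0.96 -0.  ]
 [ 0.96 -0.28 -0.  ]
 [-0.   -0.   -1.  ]]
cam in tool [ 0.00043945 -0.07938783 -0.13072865]
hook -35 [0.42, -0.33, 0.3] [-0.66596924  0.25889659  0.01032892  1.32222866  0.          1.51569233]
hook -35 [0.427, -0.323, 0.1] [-0.64761016  0.37808574 -0.36071755  0.83199304  0.          1.5340514 ]
hook -35 [0.32, -0.24, 0.1] [-0.64350111  0.17227947 -0.6671497   0.73136716  0.          1.53816046]
hook 145 [0.42, -0.33, 0.3] [-0.66596924  0.25889659  0.01032892  1.32222866  0.         -1.62590033]
hook 145 [0.427, -0.323, 0.1] [-0.64761016  0.37808574 -0.36071755  0.83199304  0.         -1.60754125]
hook 145 [0.32, -0.24, 0.1] [-0.64350111  0.17227947 -0.6671497   0.73136716  0.         -1.6034322 ]
rack 71 [0.12010874 0.35982214 0.02705668 1.23803086 0.         0.45172129]
rack -109 [ 0.12010874  0.35982214  0.02705668  1.23803086  0.         -2.68987136]
bay 55 [-0.59841889  0.26986223 -0.10414857  1.19678553  0.          0.01244634] [-0.67474094  0.23497475 -0.15201456  1.18380702  0.         -0.0638757 ]
bay -125 [-0.59841889  0.26986223 -0.10414857  1.19678553  0.         -3.12914631] [-0.67474094  0.23497475 -0.15201456  1.18380702  0.          3.07771695]
```

Run:
```python
from h import *
manip.move_pose([.43,-.33,.30],down(np.radians(55)))
im=manip.snapshot("wrist");m=manip.camera_model("wrist");save(im,"c1")
np.savez("c1.npz",im=im,**{k:m[k] for k in m})
for qn in ["drawer_handle","start_top","test_unit"]:
    print(qn,[([round(float(v),1) for v in d["box"]],round(d["p"],2)) for d in manip.recognise("wrist",qn)[:2]])
print(manip.get_t())
```

```text
drawer_handle [([326.5, 193.3, 124.8, 71.0], 0.73)]
start_top [([240.6, 288.4, 16.9, 26.9], 0.73)]
test_unit [([292.8, 260.2, 195.4, 205.6], 0.58)]
4.65
```

View pics/c1.png

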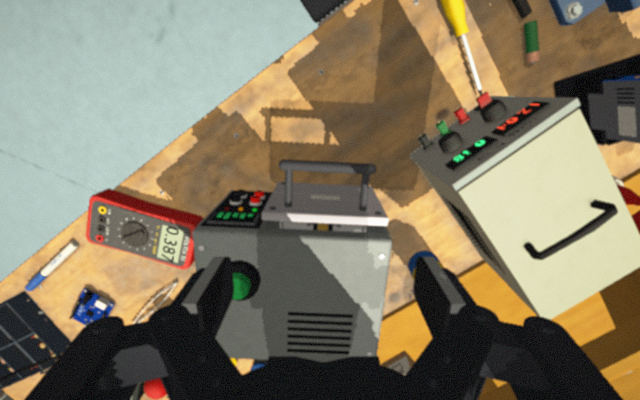

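Run:
```python
from h import *
z=np.load("c1.npz");m={k:z[k] for k in z if k!="im"};save(z["im"],"c1z",(180,140,420,380),2.5)
```

```text
(no output)
```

View pics/c1z.png

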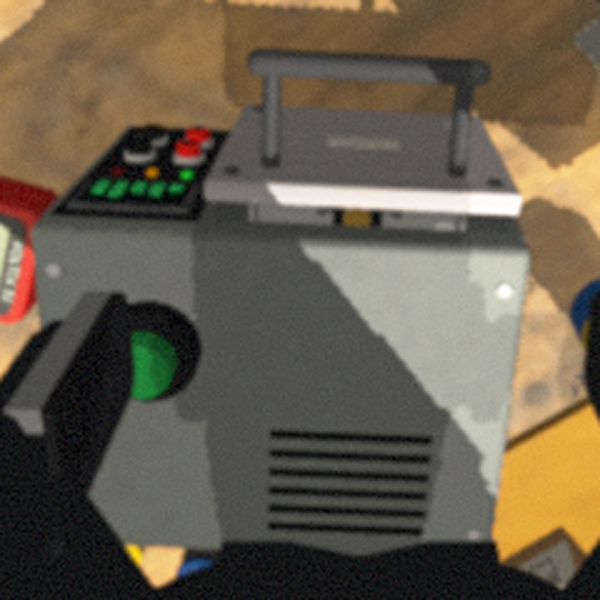

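Run:
```python
from h import *
z=np.load("c1.npz");m={k:z[k] for k in z if k!="im"}
f=lambda p:np.array(p)/2.5+[180,140]
def line(n,pts,zz):
    P=onz(m,f(pts),zz);d=P[1]-P[0];print(n,P[:,:2].round(4).tolist(),"L",np.linalg.norm(d).round(4),"yaw",np.degrees(np.arctan2(d[1],d[0])).round(2),"mid",P.mean(0).round(4))
line("handle",[[250,62],[488,72]],.112)
line("front top front edge",[[268,184],[517,194]],.132)
line("front top back edge",[[207,199],[521,212]],.132)
line("hood front edge",[[38,228],[526,243]],.148)
line("hood right side",[[526,243],[497,500]],.148)
print("btn",onz(m,f([[152,352]]),.166))
# predicted button from side cams
print(proj(m,[[.4624,-.4567,.166]]), f([[152,352]]))
```

```text
handle [[0.3964, -0.3591], [0.4559, -0.2813]] L 0.098 yaw 52.6 mid [ 0.4262 -0.3202  0.112 ]
front top front edge [[0.4385, -0.3789], [0.5, -0.2986]] L 0.1011 yaw 52.57 mid [ 0.4693 -0.3388  0.132 ]
front top back edge [[0.4295, -0.4032], [0.5077, -0.3014]] L 0.1284 yaw 52.48 mid [ 0.4686 -0.3523  0.132 ]
hood front edge [[0.3977, -0.459], [0.5125, -0.3057]] L 0.1915 yaw 53.16 mid [ 0.4551 -0.3823  0.148 ]
hood right side [[0.5125, -0.3057], [0.6132, -0.3811]] L 0.1258 yaw -36.85 mid [ 0.5629 -0.3434  0.148 ]
btn [[ 0.46007942 -0.44687995  0.166     ]]
[[234.60185663 287.43950191]] [[240.8 280.8]]
```

```bash
cat >> h.py <<'E'
UY=np.radians(-37.2); ux=np.array([np.cos(UY),np.sin(UY),0]); uy=np.array([-np.sin(UY),np.cos(UY),0])
H0=np.array([.4262,-.3202,0])
E
python3 - <<'E'
from h import *
o=down(UY); p=H0-.020*ux
manip.move_pose([*p[:2],.22],o)
print("contact desc",manip.servo_line([*p[:2],.098],feed=.12,orientation=o,contact_N=8),manip.get_tcp_pos())
save(manip.snapshot("side"),"d1",(220,90,440,390),2)
save(manip.snapshot("wrist"),"d1w")
print(manip.get_t())
E
```

```text
contact desc False [ 0.41081315 -0.30852222  0.09866861]
7.3583
```

View pics/d1w.png

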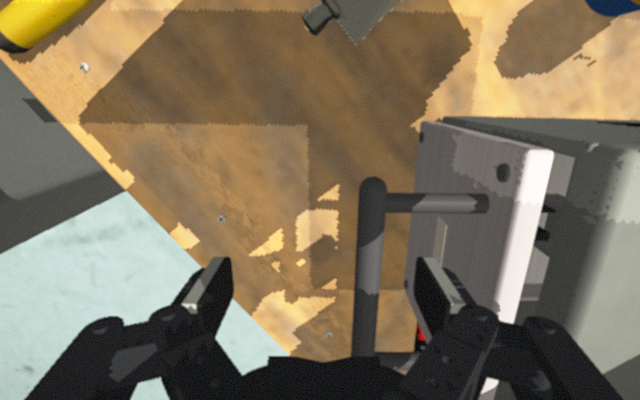

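View pics/d1.png

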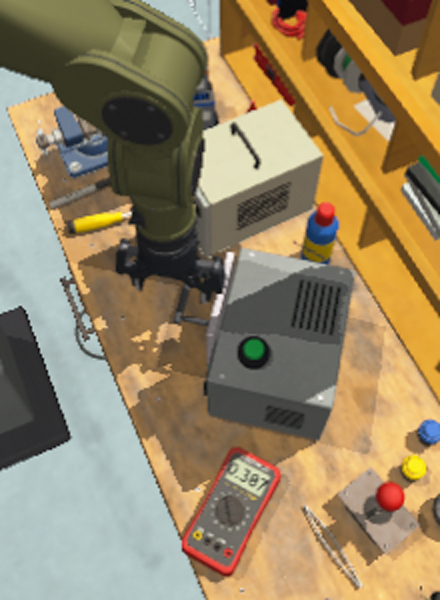

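Run:
```python
from h import *
o=down(UY); p=H0-(.020+.116)*ux
print(manip.servo_line([*p[:2],.098],feed=.06,orientation=o,contact_N=30),manip.get_tcp_pos(),manip.get_ft_force(),manip.get_t())
save(manip.snapshot("wrist"),"d2w");save(manip.snapshot("side"),"d2",(220,90,440,390),2)
```

```text
False [ 0.31777261 -0.23813154  0.09792534] [2.76613177 0.09161362 1.3222409 ] 9.4417
```

View pics/d2w.png

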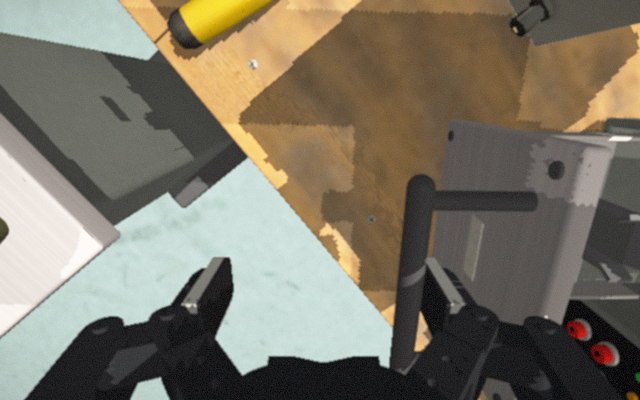

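View pics/d2.png

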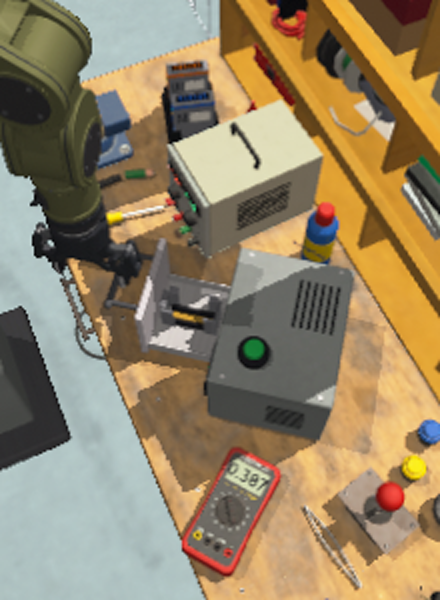

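Run:
```python
from h import *
m=manip.camera_model("wrist")
P=onz(m,[[419,200],[407,320]],.112);print(P,(P-H0)@ux,(P-H0)@uy)
d=manip.camera_model("side")
P=onz(d,np.array([[160,242],[137,347],[142,237]])/2+[220,90],.132);print((P-H0)@ux, (P-H0)@uy)
print(manip.get_tcp_pos())
```

```text
[[ 0.37240878 -0.22806988  0.112     ]
 [ 0.33826061 -0.27324881  0.112     ]] [-0.09854811 -0.098433  ] [ 0.04086228 -0.01577005]
[-0.04923432 -0.03820145 -0.07621561] [ 0.05609828 -0.10391433  0.05843142]
[ 0.31775456 -0.23811539  0.09791592]
```

Run:
```python
from h import *
o=down(UY); p=manip.get_tcp_pos()+.004*ux
manip.servo_line([*p[:2],.098],feed=.05,orientation=o)
manip.servo_line([*p[:2],.25],feed=.25,orientation=o)
c=H0-.0985*ux+.09*ux
manip.move_pose([*c[:2],.27],down(UY+np.pi/2))
im=manip.snapshot("wrist");m=manip.camera_model("wrist");save(im,"e1");save(im,"e1z",(200,120,440,360),2.5)
np.savez("e1.npz",im=im,**m)
print(manip.get_t())
```

```text
12.0
```

View pics/e1.png

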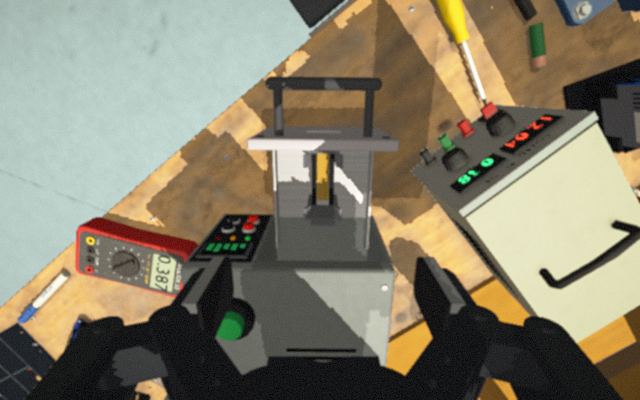

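View pics/e1z.png

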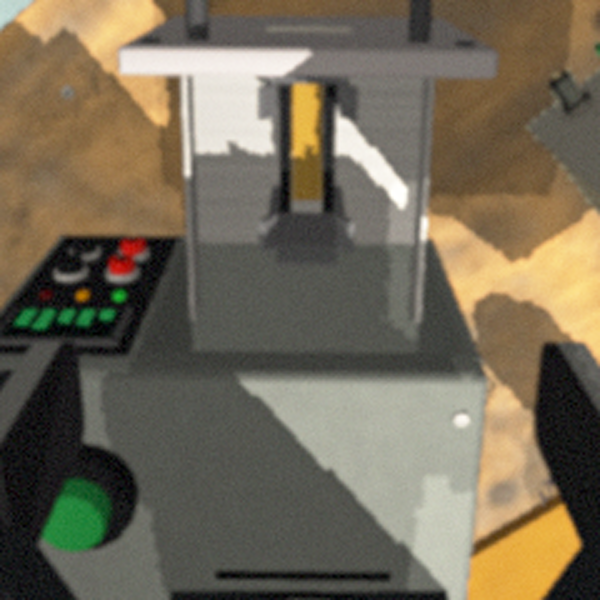

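Run:
```python
from h import *
c=H0-.0985*ux+.165*ux
manip.move_pose([*c[:2],.215],down(UY+np.pi/2))
im=manip.snapshot("wrist");m=manip.camera_model("wrist");save(im,"e2");save(im,"e2z",(220,20,420,260),2.5)
np.savez("e2.npz",im=im,**m)
print(manip.get_t())
```

```text
12.5083
```

View pics/e2.png

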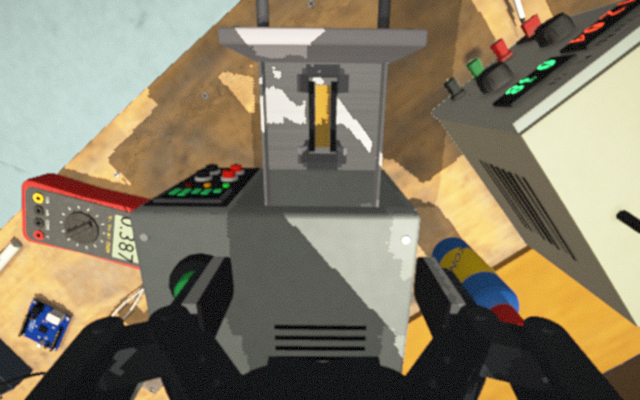

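View pics/e2z.png

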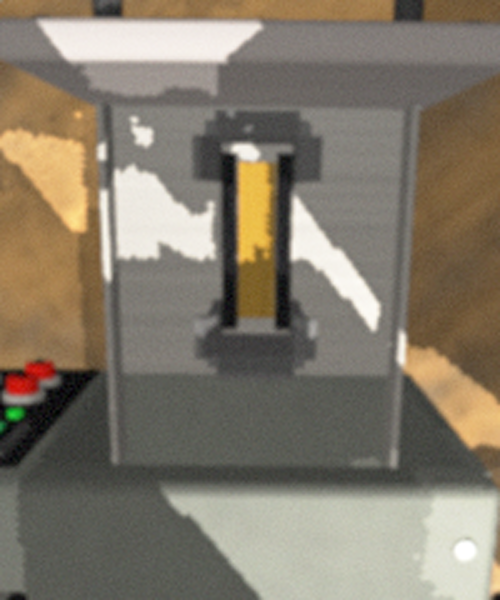

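Run:
```python
from h import *
z=np.load("e2.npz");m={k:z[k] for k in z if k!="im"}
f=lambda p:np.array(p,float)/2.5+[220,20]
H1=H0-.0985*ux
for zz in (.022,.028,.068,.077):
    P=onz(m,f([[222,145],[293,145],[222,328],[293,328],[258,236]]),zz); print(zz,((P-H1)@ux).round(4),((P-H1)@uy).round(4))
# drawer front, side edges and hood
P=onz(m,f([[0,62],[498,66]]),.132);print("front back edge",(P-H1)@ux)
P=onz(m,f([[60,490],[480,490]]),.148);print("hood front",(P-H1)@ux,P)
b=None
def draw(sx,sy,n):
    im=cv2.resize(z["im"][20:260,220:420],None,fx=2.5,fy=2.5,interpolation=cv2.INTER_CUBIC)[:,:,::-1].copy()
    for zz,L,W,col in((.028,.073,.027,(0,0,255)),(.068,.073,.027,(0,255,0)),(.077,.083,.037,(255,255,0))):
        c=H1+sx*ux+sy*uy
        Q=np.array([c+a*L/2*ux+b*W/2*uy+[0,0,zz] for a,b in((1,1),(1,-1),(-1,-1),(-1,1))])
        uv=((proj(m,Q)-[220,20])*2.5).astype(int); cv2.polylines(im,[uv.reshape(-1,1,2)],True,col,1)
    cv2.imwrite(f"pics/{n}.png",im)
P=onz(m,f([[258,236]]),.028)[0]; draw((P-H1)@ux,(P-H1)@uy,"e3")
```

```text
0.022 [0.0693 0.0693 0.1402 0.1402 0.1034] [-0.0134  0.0139 -0.0144  0.0148  0.0005]
0.028 [0.0696 0.0696 0.1392 0.1392 0.1031] [-0.0131  0.0137 -0.0141  0.0146  0.0005]
0.068 [0.0716 0.0716 0.1323 0.1324 0.1008] [-0.0114  0.012  -0.0123  0.0128  0.0005]
0.077 [0.072  0.072  0.1308 0.1308 0.1003] [-0.011   0.0117 -0.0118  0.0124  0.0005]
front back edge [0.05492733 0.0559523 ]
hood front [0.16230848 0.16238156] [[ 0.44513315 -0.40079499  0.148     ]
 [ 0.51340613 -0.31096952  0.148     ]]
```

View pics/e3.png

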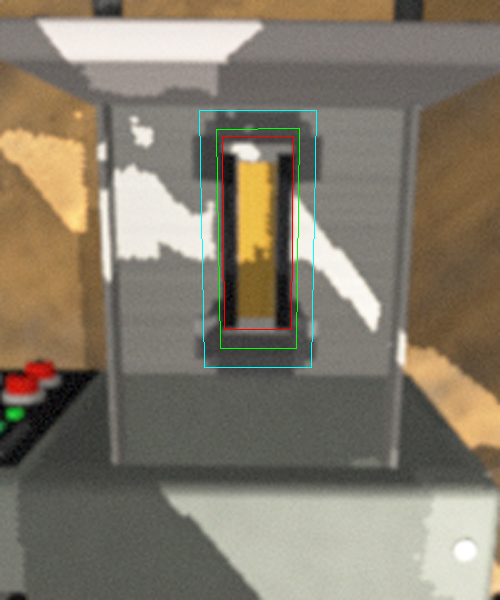

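Run:
```python
from h import *
p=manip.get_tcp_pos(); manip.servo_line([p[0],p[1],.30],feed=.3)
r=np.radians(-19); rx=np.array([np.cos(r),np.sin(r),0])
c=np.array([.58,.068,0])+.05*rx
manip.move_pose([*c[:2],.26],down(r+np.pi/2))
im=manip.snapshot("wrist");m=manip.camera_model("wrist");save(im,"f1");save(im,"f1z",(220,20,460,260),2.5)
np.savez("f1.npz",im=im,**m)
for qn in ["orange_module","blue_module","module_rack"]:
    print(qn,[([round(float(v),1) for v in d["box"]],round(d["p"],2)) for d in manip.recognise("wrist",qn)[:2]])
print(manip.get_t())
```

```text
orange_module [([327.3, 145.8, 31.6, 84.1], 0.66)]
blue_module [([255.2, 148.5, 46.9, 80.0], 0.97)]
module_rack [([297.4, 134.9, 132.4, 84.9], 0.68)]
14.7583
```

View pics/f1.png

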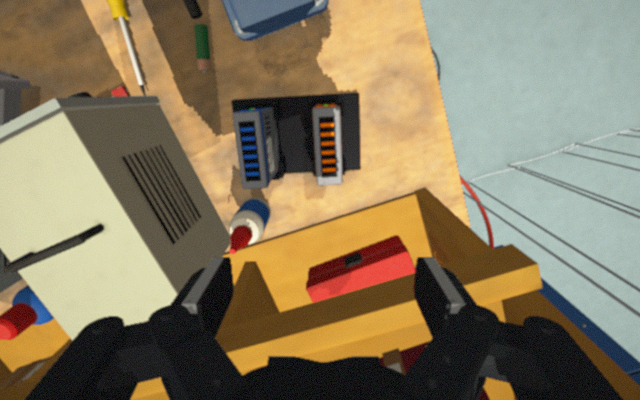

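View pics/f1z.png

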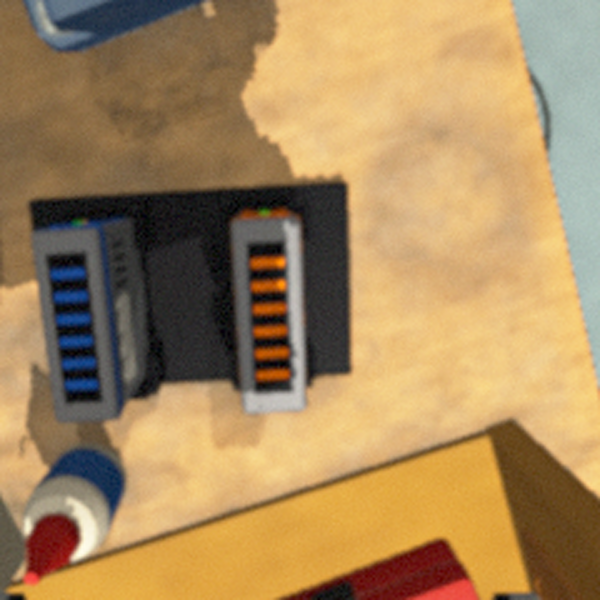

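Run:
```python
from h import *
z=np.load("f1.npz");m={k:z[k] for k in z if k!="im"}
f=lambda p:np.array(p,float)/2.5+[220,20]
for n,c in(("o",[[231,222],[299,220],[304,408],[245,412]]),("b",[[34,232],[98,226],[122,413],[58,420]])):
    P=onz(m,f(c),.110)
    e=[np.linalg.norm(P[i]-P[(i+1)%4]).round(4) for i in range(4)]
    a=(P[2]+P[3]-P[0]-P[1])/2; print(n,P.mean(0),e,"yaw",np.degrees(np.arctan2(a[1],a[0])))
B=onz(m,f([[30,203],[346,183],[350,373]]),.008);print("rack",B,np.linalg.norm(B[1]-B[0]),np.linalg.norm(B[2]-B[1]),np.degrees(np.arctan2(*(B[2]-B[1])[[1,0]])))
def rect(c,yaw,n):
    im=cv2.resize(z["im"][20:260,220:460],None,fx=2.5,fy=2.5,interpolation=cv2.INTER_CUBIC)[:,:,::-1].copy()
    x=np.array([np.cos(yaw),np.sin(yaw),0]);y=np.array([-x[1],x[0],0])
    for cc in c:
      Q=np.array([cc+a*.035*x+b*.012*y for a,b in((1,1),(1,-1),(-1,-1),(-1,1))])
      cv2.polylines(im,[((proj(m,Q)-[220,20])*2.5).astype(int).reshape(-1,1,2)],True,(0,255,0),1)
    cv2.imwrite(f"pics/{n}.png",im)
o=onz(m,f([[231,222],[299,220],[304,408],[245,412]]),.110).mean(0);yaw=np.radians(-19.5)
yv=np.array([-np.sin(yaw),np.cos(yaw),0]);rect([o,o-.07*yv],yaw,"f2")
```

```text
o [0.59626432 0.06590678 0.11      ] [np.float64(0.0233), np.float64(0.0669), np.float64(0.0218), np.float64(0.0678)] yaw -16.00440466503967
b [5.76215822e-01 4.56126698e-04 1.10000000e-01] [np.float64(0.0224), np.float64(0.067), np.float64(0.0241), np.float64(0.0677)] yaw -15.748353676783095
rack [[ 0.52428799 -0.02603095  0.008     ]
 [ 0.56422594  0.11543322  0.008     ]
 [ 0.65056975  0.09072614  0.008     ]] 0.14699370873756915 0.0898092037081141 -15.968349929615373
```

View pics/f2.png

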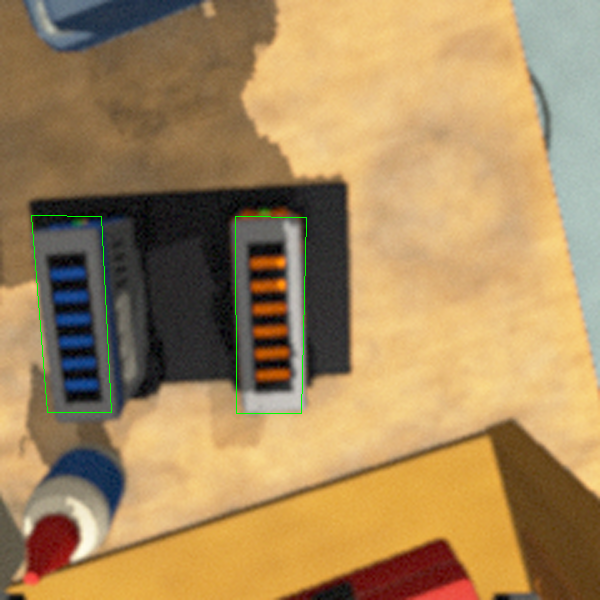

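```bash
cat >> h.py <<'E'
RY=np.radians(-16); rx=np.array([np.cos(RY),np.sin(RY),0]); ry=np.array([-rx[1],rx[0],0])
OM=np.array([.5966,.0660,0])
E
python3 - <<'E'
from h import *
p=OM+.003*ry;o=down(RY+np.pi/2)
manip.move_pose([*p[:2],.20],o)
print(manip.servo_line([*p[:2],.135],feed=.1,orientation=o,contact_N=6),manip.get_tcp_pos(),manip.get_t())
save(manip.snapshot("wrist"),"g1")
m=manip.camera_model("wrist")
Q=[OM+a*.035*rx+b*.012*ry+[0,0,.11] for a,b in((1,1),(1,-1),(-1,-1),(-1,1))];print(proj(m,Q).round(0))
E
```

```text
False [0.59834716 0.06889354 0.13582345] 15.9417
[[337. 299.]
 [296. 299.]
 [293. 183.]
 [339. 183.]]
```

View pics/g1.png

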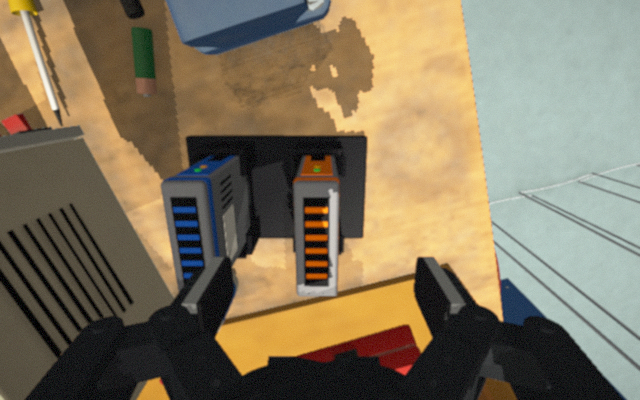

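Run:
```python
from h import *
p=OM+.003*ry;o=down(RY+np.pi/2)
print(manip.servo_line([*p[:2],.091],feed=.08,orientation=o,contact_N=6),manip.get_tcp_pos())
manip.grasp(50);print(manip.get_finger_gap(),manip.get_ft_force(),manip.get_tcp_pos(),manip.get_t())
save(manip.snapshot("wrist"),"g2")
```

```text
False [0.59766222 0.06891413 0.09119873]
0.02303148415910073 [-0.66802041 -2.78934135  3.23826813] [0.59739749 0.06830267 0.09126952] 17.275
```

View pics/g2.png

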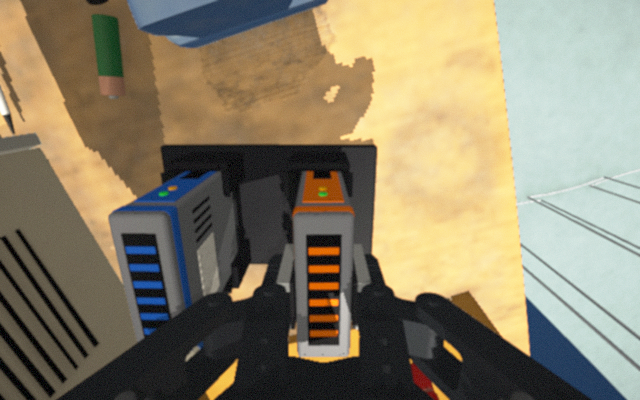

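```bash
cat >> h.py <<'E'
H1=H0-.0985*ux; BAY=H1+.104*ux+.0005*uy
E
python3 - <<'E'
from h import *
p=manip.get_tcp_pos()
manip.servo_line([p[0],p[1],.16],feed=.1); print(manip.get_finger_gap(),manip.get_ft_force())
manip.servo_line([p[0],p[1],.31],feed=.25)
manip.move_pose([*BAY[:2],.30],down(UY+np.pi/2))
manip.servo_line([*BAY[:2],.185],feed=.2,orientation=down(UY+np.pi/2))
print(BAY,manip.get_tcp_pos(),manip.get_t(),manip.get_finger_gap())
im=manip.snapshot("wrist");m=manip.camera_model("wrist");save(im,"i1");save(manip.snapshot("side"),"i1s",(220,90,440,390),2);save(manip.snapshot("scene"),"i1c",(180,120,460,320),2.8)
np.savez("i1.npz",im=im,**m)
E
```

```text
0.023346238936556078 [-0.22259311  0.58618898 -1.62798497]
[ 0.43088321 -0.32312703  0.        ] [ 0.4318069  -0.3231143   0.18581171] 21.2083 0.02336135742031187
```

View pics/i1.png

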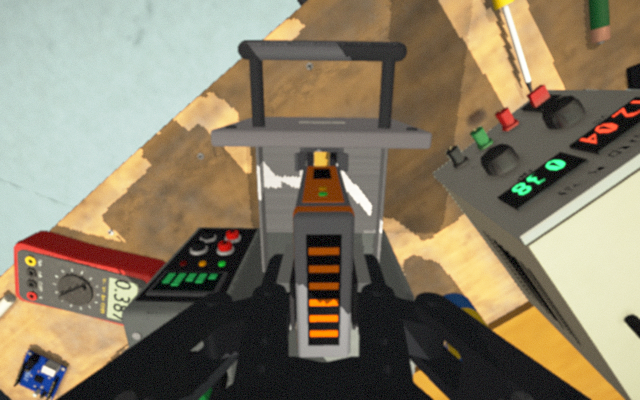

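View pics/i1s.png

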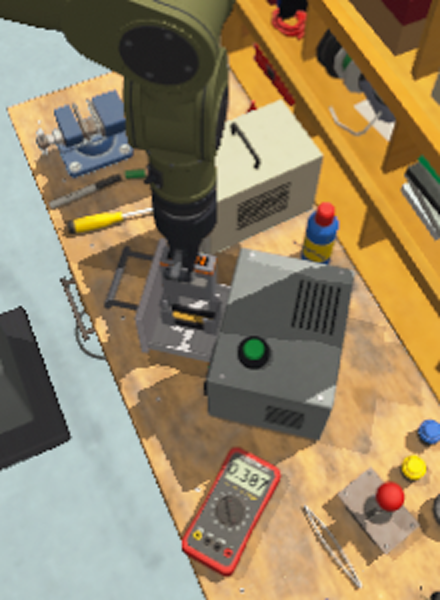

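View pics/i1c.png

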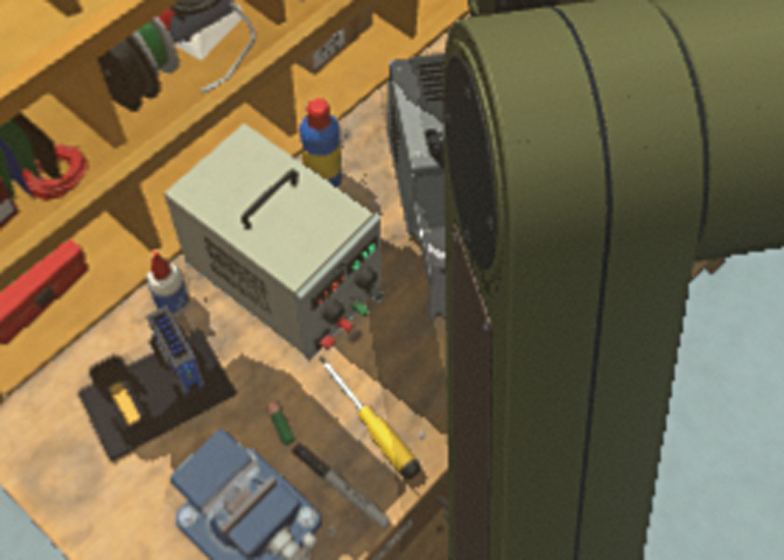

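Run:
```python
from h import *
z=np.load("i1.npz");m={k:z[k] for k in z if k!="im"}
t=np.array(manip.get_tcp_pos());print(t)
q=manip.get_tcp_rot();print(q, down(UY+np.pi/2))
im=cv2.resize(z["im"][20:380,180:460],None,fx=2.2,fy=2.2,interpolation=cv2.INTER_CUBIC)[:,:,::-1].copy()
def rect(c,L,W,col):
    Q=np.array([c+a*L/2*ux+b*W/2*uy for a,b in((1,1),(1,-1),(-1,-1),(-1,1))])
    cv2.polylines(im,[((proj(m,Q)-[180,20])*2.2).astype(int).reshape(-1,1,2)],True,col,1)
c=t*[1,1,0]
rect(c+[0,0,t[2]+.0187],.07,.024,(0,255,0)); rect(c+[0,0,t[2]-.0773],.07,.024,(255,0,255))
rect(BAY+[0,0,.077],.083,.037,(255,255,0)); rect(BAY+[0,0,.028],.073,.027,(0,0,255))
cv2.imwrite("pics/i2.png",im)
```

```text
[ 0.43211504 -0.32378563  0.18669632]
[1.52150960e-03 8.95628004e-01 4.44800594e-01 7.71379144e-04] [np.float64(0.0), np.float64(0.8957117602394128), np.float64(0.4446351791849274), np.float64(0.0)]
```

View pics/i2.png

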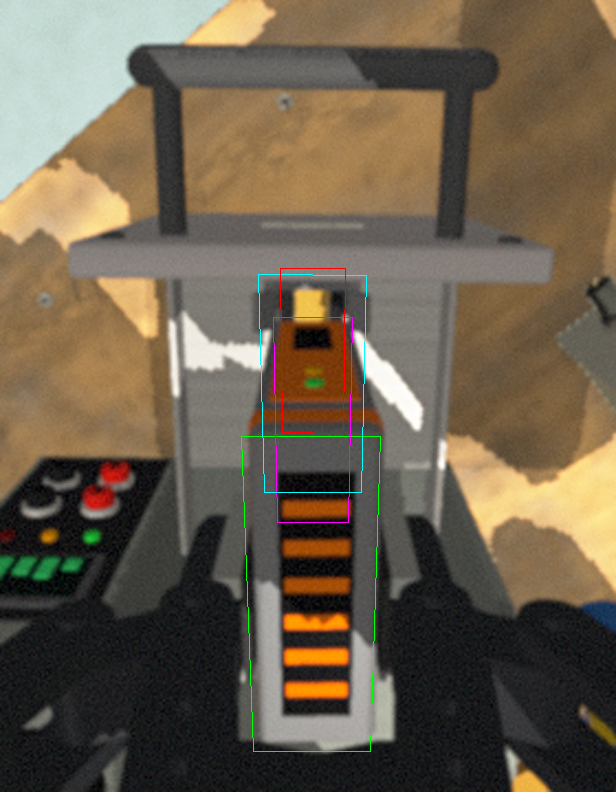

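Run:
```python
from h import *
o=down(UY+np.pi/2); tgt=BAY+.0004*ux-.0003*uy; e=np.zeros(3)
cmd=tgt.copy()
for z,f in((.165,.1),(.148,.05),(.130,.05),(.115,.05)):
    hit=manip.servo_line([*cmd[:2],z],feed=f,orientation=o,contact_N=15)
    manip.sleep(.15)
    t=np.array(manip.get_tcp_pos());d=t-tgt
    print(z,hit,t.round(4),"dx %.4f dy %.4f"%(d@ux,d@uy),manip.get_ft_force().round(1),manip.get_finger_gap())
    if hit: break
    if z>.15: cmd=cmd-[d[0],d[1],0]
print(manip.get_t());save(manip.snapshot("wrist"),"j1")
```

```text
0.165 False [ 0.4314 -0.3239  0.1657] dx 0.0005 dy -0.0000 [-0.5 -0.  -1.8] 0.022904696812891215
0.148 False [ 0.4308 -0.3234  0.1482] dx -0.0003 dy 0.0000 [-0.3  0.3 -1. ] 0.02338510589962453
0.13 False [ 0.4308 -0.3234  0.1301] dx -0.0003 dy 0.0000 [ 1.  -0.9 -3. ] 0.023759899384246087
0.115 False [ 0.4306 -0.3233  0.115 ] dx -0.0006 dy 0.0000 [ 0.8 -0.3 -3.2] 0.023477923540891413
23.7583
```

View pics/j1.png

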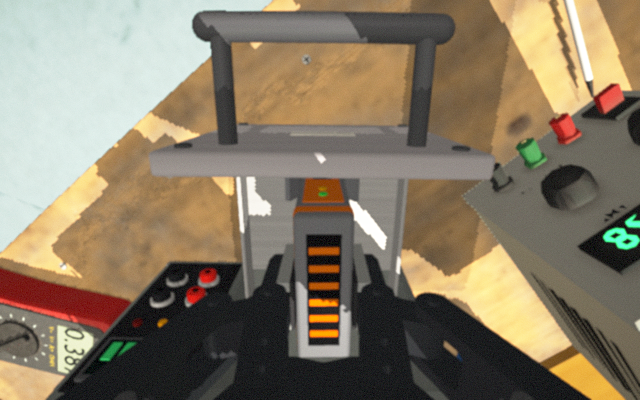

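Run:
```python
from h import *
o=down(UY+np.pi/2); tgt=BAY+.0004*ux-.0003*uy; t=np.array(manip.get_tcp_pos())
hit=manip.servo_line([*tgt[:2],.098],feed=.03,orientation=o,contact_N=20)
print(hit,manip.get_tcp_pos(),manip.get_ft_force()); manip.sleep(.3)
print(manip.get_tcp_pos(),manip.get_ft_force(),manip.get_finger_gap(),manip.get_t())
im=manip.snapshot("wrist");m=manip.camera_model("wrist");save(im,"k1");np.savez("k1.npz",im=im,**m)
save(manip.snapshot("side"),"k1s",(260,160,400,280),5)
```

```text
True [ 0.43107929 -0.32460499  0.10493541] [ 0.84910117 -1.34238969  4.51296834]
[ 0.43106911 -0.32459861  0.10491667] [ 1.35438081 -1.51780797  4.73180771] 0.02334718866310218 24.5333
```

View pics/k1.png

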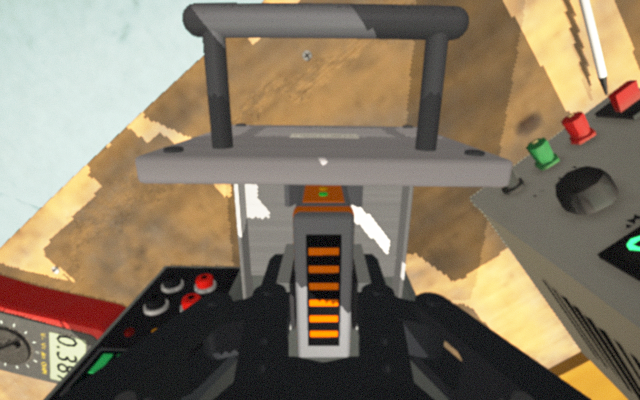

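View pics/k1s.png

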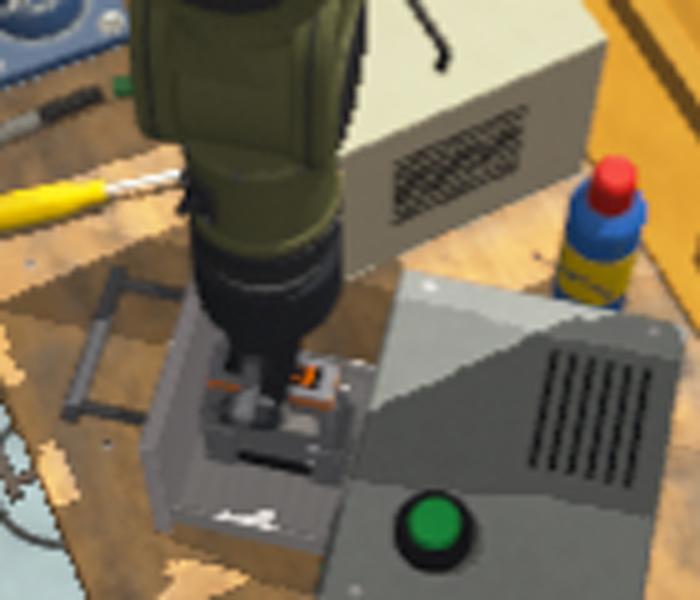

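Run:
```python
from h import *
manip.open(); t=np.array(manip.get_tcp_pos())
print(manip.get_t(),t)
o=down(UY+np.pi/2)
manip.servo_line([t[0],t[1],.16],feed=.08,orientation=o)
manip.servo_line([t[0],t[1],.27],feed=.25,orientation=o)
c=H1+.15*ux; manip.move_pose([*c[:2],.25],o)
im=manip.snapshot("wrist");m=manip.camera_model("wrist");save(im,"l1",(200,40,440,280),2.5);np.savez("l1.npz",im=im,**m);print(manip.get_t())
f=lambda p:np.array(p,float)/2.5+[200,40]
Q=[BAY+a*.035*ux+b*.012*uy+[0,0,.124] for a,b in((1,1),(1,-1),(-1,-1),(-1,1))];print(((proj(m,Q)-[200,40])*2.5).round(0))
```

```text
25.2583 [ 0.430036   -0.32367291  0.10405645]
27.0667
[[344. 359.]
 [272. 359.]
 [269. 139.]
 [347. 139.]]
```

View pics/l1.png

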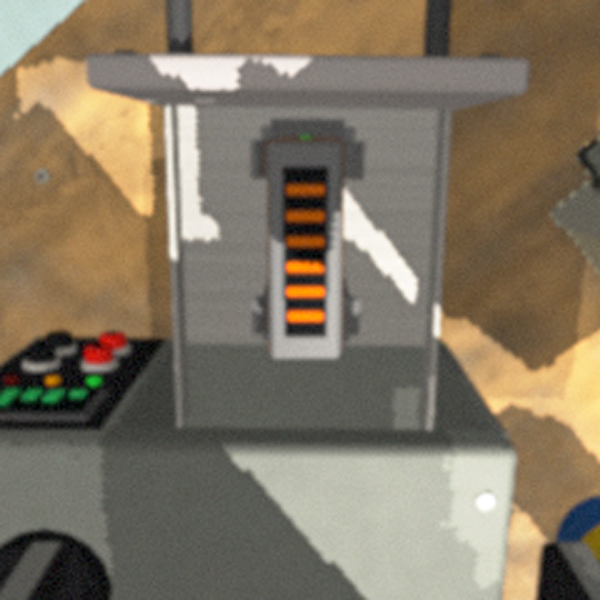

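The picture shows the module standing in the bay. Its top face (crop columns 268–344, rows 139–359) matches the outline predicted for a fully home module. Next I push the drawer shut.

Run:
```python
from h import *
o=down(UY)
a=H1-.05*ux
manip.move_pose([*(H1+.02*ux)[:2],.26],o)
manip.grasp(40)
manip.move_pose([*a[:2],.22],o)
manip.servo_line([*a[:2],.107],feed=.2,orientation=o)
e=H1+.02*ux+.05*0
p=H0+(.0-.0135-.02)*ux   # leave ~20mm
print(manip.servo_line([*p[:2],.107],feed=.07,orientation=o,contact_N=30),manip.get_tcp_pos(),manip.get_ft_force())
p=H0+(.03)*ux
print(manip.servo_line([*p[:2],.107],feed=.03,orientation=o,contact_N=22))
t=np.array(manip.get_tcp_pos());print(t,(t-H0)@ux,(t-H0)@uy,manip.get_ft_force(),manip.get_t())
save(manip.snapshot("wrist"),"m1");save(manip.snapshot("side"),"m1s",(220,90,440,390),2)
```

```text
False [ 0.39976603 -0.29978477  0.10719748] [-1.1656378   1.33666347 -1.10923473]
True
[ 0.41607279 -0.31256172  0.10561709] -0.012684723457323733 -3.878710227387708e-05 [-0.44104091 -0.34398834  0.16318293] 33.2417
```

View pics/m1.png

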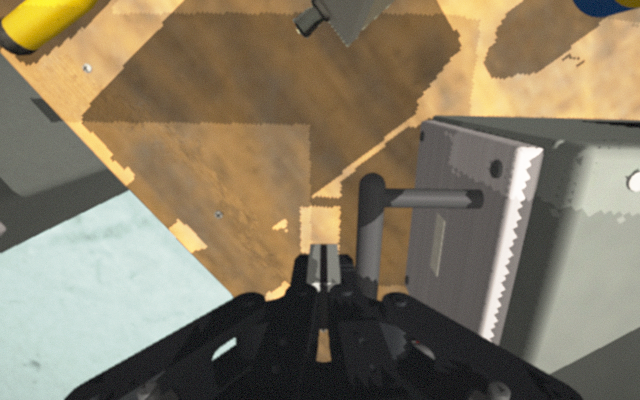

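View pics/m1s.png

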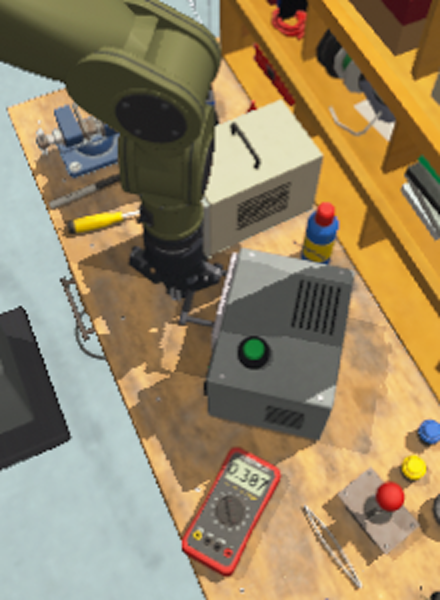

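Run:
```python
from h import *
m=manip.camera_model("wrist")
P=onz(m,[[371,200],[369,270]],.112);print((P-H0)@ux)
# retry push for hard stop
p=H0+.03*ux
for k in range(2):
    print(manip.servo_line([*p[:2],.107],feed=.03,orientation=down(UY),contact_N=28)); t=np.array(manip.get_tcp_pos());print((t-H0)@ux,manip.get_ft_force())
m=manip.camera_model("wrist");im=manip.snapshot("wrist");save(im,"m2",(300,100,640,380),2.2);print(manip.get_t())
```

```text
[0.00715381 0.00782418]
True
-0.012832798508047772 [ 0.41142549 -0.09174066 -0.95914465]
True
-0.012955415105872656 [-0.18928424  0.27880714 -0.65623479]
34.6333
```

View pics/m2.png

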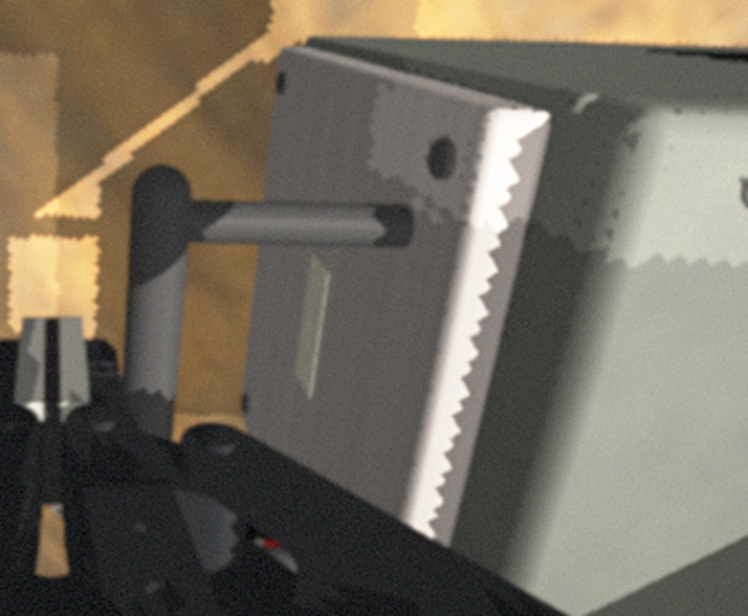

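Run:
```python
from h import *
o=down(UY); t=np.array(manip.get_tcp_pos()); b=t-.03*ux
manip.servo_line([*b[:2],.107],feed=.15,orientation=o)
manip.servo_line([*b[:2],.26],feed=.3,orientation=o)
manip.move_pose([.462,-.4565,.215],o)
im=manip.snapshot("wrist");m=manip.camera_model("wrist");save(im,"n1")
for qn in ["start_top"]:
  for c in ("wrist",):
    print([([round(float(v),1) for v in d["box"]],round(d["p"],2)) for d in manip.recognise(c,qn)[:2]])
print(proj(m,[[.462,-.4565,.166]]),manip.get_tcp_pos(),manip.get_t())
```

```text
[([327.0, 226.2, 40.7, 43.1], 0.97)]
[[325.46835942 232.09023102]] [ 0.46160196 -0.4549432   0.21553343] 36.5
```

View pics/n1.png

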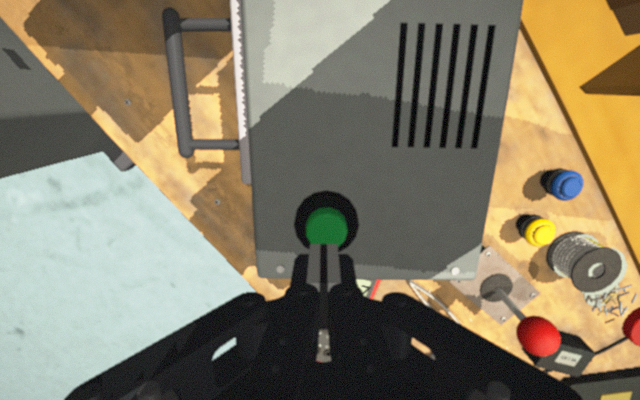

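Run:
```python
from h import *
o=down(UY); m=manip.camera_model("wrist")
b=onz(m,[[327,228]],.166)[0];print(b)
b=(b+np.array([.462,-.4565,.166]))/2
manip.servo_line([b[0],b[1],.19],feed=.1,orientation=o);print(manip.get_tcp_pos())
print(manip.servo_line([b[0],b[1],.150],feed=.03,orientation=o,contact_N=12),manip.get_tcp_pos(),manip.get_ft_force())
manip.sleep(.5);print(manip.get_tcp_pos(),manip.get_ft_force())
save(manip.snapshot("side"),"o1",(280,200,400,320),5);save(manip.snapshot("wrist"),"o1w");print(manip.get_t())
```

```text
[ 0.46450724 -0.45517978  0.166     ]
[ 0.46301701 -0.45491544  0.1903236 ]
True [ 0.46347799 -0.45611408  0.17530104] [-0.25865756  0.90092678  5.3448977 ]
[ 0.46344641 -0.45610629  0.175059  ] [-0.26614515  0.63879043  5.91014108]
38.1917
```

View pics/o1.png

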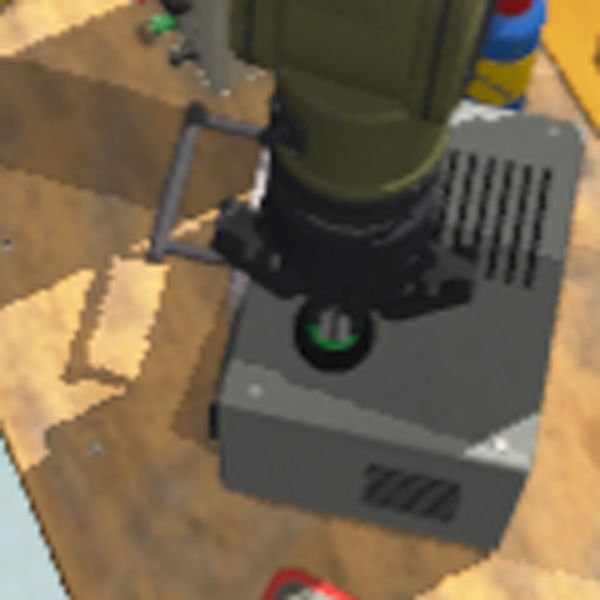

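View pics/o1w.png

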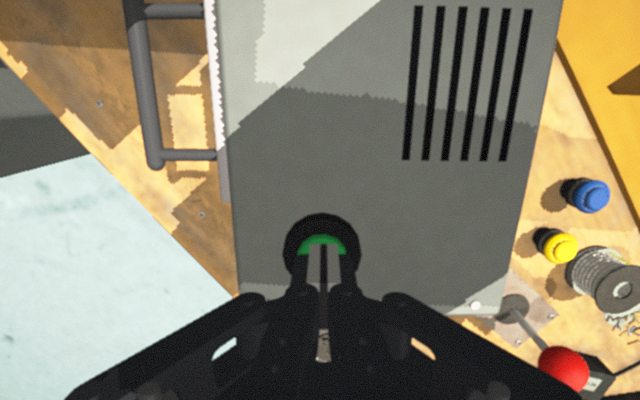

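Run:
```python
from h import *
o=down(UY); t=manip.get_tcp_pos()
print(manip.servo_line([t[0],t[1],.150],feed=.03,orientation=o,contact_N=15),manip.get_tcp_pos(),manip.get_ft_force())
manip.sleep(.4);print(manip.get_tcp_pos(),manip.get_ft_force())
zs=[]
for z in (.178,.180,.182,.184,.187):
    manip.servo_line([t[0],t[1],z],feed=.02,orientation=o);zs.append((round(manip.get_tcp_pos()[2],4),round(manip.get_ft_force()[2],1)))
print(zs,manip.get_t())
```

```text
True [ 0.46343518 -0.45608625  0.17524455] [-0.71315789  0.97511651  4.30193519]
[ 0.4634506  -0.45609248  0.175085  ] [-0.63943883  1.7058809   5.83500583]
[(np.float64(0.178), np.float64(3.5)), (np.float64(0.1798), np.float64(2.2)), (np.float64(0.1816), np.float64(-0.3)), (np.float64(0.184), np.float64(-0.4)), (np.float64(0.1872), np.float64(-0.6))] 40.2667
```

Run:
```python
from h import *
t=manip.get_tcp_pos()
manip.servo_line([t[0],t[1],.28],feed=.25)
manip.move_pose([.35,-.05,.35],down(0))
save(manip.snapshot("scene"),"p1",(180,120,460,320),2.8);save(manip.snapshot("side"),"p1s",(220,90,440,390),2);print(manip.get_t())
```

```text
42.4667
```

View pics/p1.png

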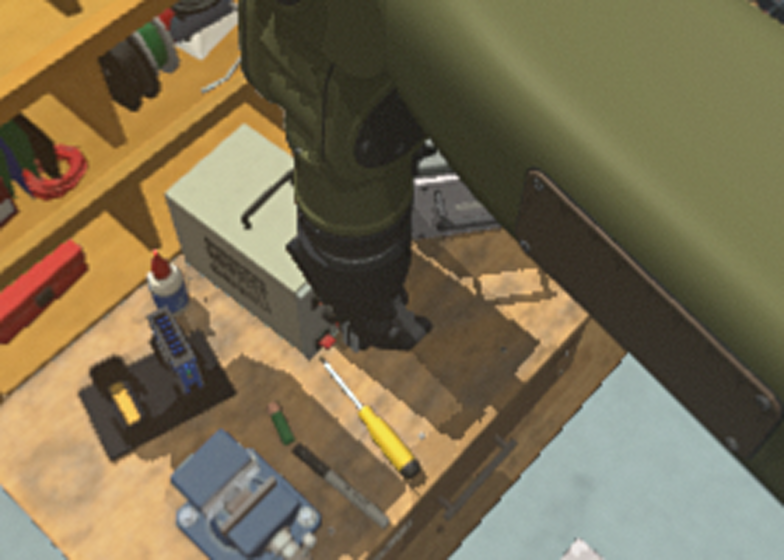

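View pics/p1s.png

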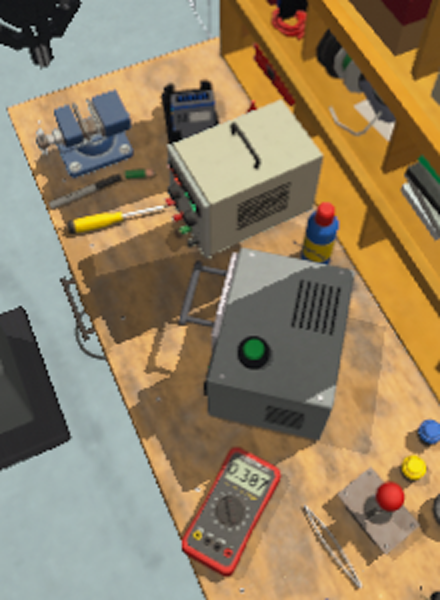

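The pictures show the drawer shut, the button released, and the blue module, screwdriver and multimeter where they started. The robot is clear of everything.

```bash
python3 -c "
from bench import manip
print(manip.close_job())"
```

```text
the job is handed in; nothing more can be done
None
```

The job is done and handed in after about 42.5 s of the 72 s allowed; the system gives no verdict. I pulled the drawer open, put the orange module in its socket, shut the drawer and pressed the start button.

- **Drawer opened:** I hooked the handle and pulled the drawer about 98 mm from its starting position. It was about 7 mm ajar at the start, so it ended near 105 mm out.
- **Module home:** it was held all the way down and bottomed at tool height 104.9 mm (105.3 mm expected). After release, its top face matched the outline predicted for a fully home module.
- **Drawer shut:** three pushes of 22–28 N stopped firmly at the same place, and the pictures show the drawer front against the unit. I measured the travel by camera and did not read the joint itself.
- **Start button:** it was pressed to its hard stop (about 6 mm, 5–6 N), held for about 0.5 s, then came back up. My camera measurements of the button's position differed by about 3 mm, so I pressed at their average.
- **Other items:** in the last pictures the blue module, screwdriver and multimeter look unmoved, judged by eye. The robot was clear of everything.

No check failed.

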